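# Unlock, load and lock the capacitor test fixture

### The arm

A 6-joint arm with a two-finger parallel gripper is mounted at the origin on the work surface. World frame = base frame: x ahead of the robot, y to its left, z up, the work surface at z = 0. Lengths are in m, angles in rad, forces in N, time in s.
With the tool pointing down it reaches from about 0.35 to 0.975 m from the base axis. Payload 4.9 kg.
Tool frame: the origin (TCP) lies at the very end of the fingers, on their centre line; the grasp point (between the pads) lies 19 mm behind it; z points along the fingers, x is the direction in which the jaws open and shut, and the axes are right-handed (so a half turn about z gives the same grasp; the last joint's range is limited). The gripper opens to 85 mm and grips with 20 to 120 N. Pads are 22 mm wide; open, the fingers measure 114 mm over their backs; the gripper's body (76 mm by 85 mm) begins 54 mm behind the grasp point. The pads swing forward as they close: fully open they stand 13 mm farther back than shut.
Start: joints at [-1.37, 0.053, 1.613, -0, 1.476, -0.119], TCP at [0.196, -0.593, 0.231] pointing down, gripper open.
Joint ranges: [-3.01, 3.01], [-1.01, 2.22], [0.06, 2.58], [-1.02, 4.17], [0.09, 2.62], [-3.14, 3.14]. Speed limits (rad/s): [2.57, 2.57, 3.14, 3.14, 3.14, 3.14].

### API

Orientations are given as a rotation vector (axis times angle).
In Python, from station import readout, viewer, ctrl, nets gives the robot as it stands. The module is installed in compiled form; this text tells all that it offers.
- The arm moves only by the tool step_arm, never from a script. Its argument "moves" is a list that holds one entry, the list of rows, each a list of 4 numbers: the shift along the world's x, y, z in cm, then the turn about the world's z in rad. In form: [[[dx, dy, dz, yaw], ...]]. A call has 1 to 10 rows; each row shifts and turns the commanded pose from where the row before left it; what a row does not reach is not made up. A row lasts 1/12 s, in which the tool goes at most 41.7 mm and 7.16 degrees, less where a joint would pass 70% of its speed; a pose out of reach is approached as far as the arm can. A call is refused whole if a number of a shift passes 4.17 or a number of a turn 0.125, either way. A call with a gripper value outside its range is refused whole. "grip" is the closure, from 0 (fully open) to 1 (shut), set as the call begins (left out, the last holds). The fingers move at their own pace and stop on an object; "squeeze" is the grip in N (left out, the last holds). Time passes only in rows, so rows that do not move let the fingers close. It gives the time, the measured TCP pose, the force and the opening at its end, in the units of the state.
- readout.get_obs(): the state, without advancing time (a new reading comes with each control period).
- viewer.get_image(name): name is "side" or "top"; returns the picture (400x640x3 uint8, blue, green, red); there is no depth.
- viewer.calibration(name): a dict with "camera_matrix" (3x3 intrinsics, pixels), "R" (3x3) and "t" (3): a world point X has camera coordinates R X + t. Camera axes: x right, y down, z forward; pixel columns grow to the right and rows downward; lengths in m; the calibration is good to about 2 mm. A picture is of the moment at which its call begins. calibration takes no time and is no camera call.
- ctrl.finish_job(): hands the job in, once; it reports no verdict.
Trained networks look in the newest picture that a camera, given by its name, has taken for a name from the list of things; names that differ only in an ending like _2 or _b are one class to them, and where a whole thing is asked for, a point or a joint stands for the part that bears it (a point fixed in the world has none). Each returns a list of dicts, best first, with "confidence" (0 to 1); they miss things now and then, are a little off and sometimes report something else, mostly with a low value. They report only what shows in the picture. A call takes as long as a camera call. They do not tell look-alikes from the thing itself.
- nets.masks_of(camera, thing): "region" (400x640 bool, what is visible of it) and "box" ([left, top, right, bottom] in pixels, round what is visible of it).
- nets.pinpoint(camera, thing): "at" ([column, row] in pixels: a listed point, or the origin of a listed thing).
The state is a dict: "t": time; "q": joint angles; "dq": joint speeds; "effort": joint torques, N m; "tool_pos": TCP position; "tool_rot": TCP orientation; "contact_force": force on the tool from outside, world axes, zero at the start; "wrist_torque": the same for the moment, N m; "opening": finger opening in m.
Only numpy, scipy, OpenCV 4.12 (cv2) and the standard library are available. Lean on these libraries where they do the work, as an engineer would, in place of code of your own. Each camera call takes 0.05 s, during which the arm holds its last target. There are 200 camera calls.

### The job

Reload the capacitor test fixture: release both quarter-turn fasteners on top of its contact head (press down, turn a quarter turn anticlockwise, let it spring up), pull the carrier fully out from under the head, stand every aluminium capacitor can that lies about the bench upright on the floor of a pocket of the carrier, one can to a pocket, and push the carrier fully home under the head again. Then lock both fasteners again: press each one down and turn it a quarter turn clockwise (seen from above) until its cam catches and it stays down and turned. Leave the other things on the bench where they are.

Things in the scene. Friction and masses are not known exactly. Their poses are not given: they have to be found in the camera images.
- fixture: capacitor test fixture, fixed to the bench. Base plate 8 mm thick, its own x -170 to +100 mm, y -168 to +168 mm; a grey contact head bridges it like a roof at x +10 to +90, underside 64 and top 76 mm above the bench (a 10 mm black cover on its middle), on end posts at y = +-161. Origin on the bench; x points horizontally from the open loading side in under the head, z up
- carrier (a joint): how far the sliding pocket carrier has gone in along the fixture's +x, in m: 0 = fully out (pockets clear of the head), 0.110 = fully home under the head, with stops at both ends. About 2.5 N of sliding friction holds it where it is left; it cannot tip or turn
- carrier_mid (a point): middle of the carrier's pocket row, on the pocket floor, 14 mm above the bench; axes as the fixture's. Four pockets 44 x 44 mm in a row along y, centred at y = -84, -28, +28, +84 mm; walls on the x sides 5 mm thick, 10 mm above the floor; 12 mm blocks between pockets, 18 mm above the floor. At each end (y = +-130) two slotted posts rise 35 mm above the floor
- carrier_handle (a point): middle of the top edge of the carrier's handle, an upright black plate 8 mm thick (x), 60 mm wide (y), 59 mm above the bench at its top, standing 83 mm on the robot's side of the row's middle; free on both faces down to 15 mm above the bench
- can0: aluminium capacitor can with two small screw terminals on top, 40 mm in diameter, 44 mm high (47 with terminals), about 80 g, standing upright; origin in the middle of its underside. Two to four cans are there
- can1: aluminium capacitor can with two small screw terminals on top, 40 mm in diameter, 44 mm high (47 with terminals), about 80 g, standing upright; origin in the middle of its underside. Two to four cans are there
- can2: aluminium capacitor can with two small screw terminals on top, 40 mm in diameter, 44 mm high (47 with terminals), about 80 g, standing upright; origin in the middle of its underside. Two to four cans are there
- can3: aluminium capacitor can with two small screw terminals on top, 40 mm in diameter, 44 mm high (47 with terminals), about 80 g, standing upright; origin in the middle of its underside. Two to four cans are there
- fastener0 (a point): fastener 0, at the -y end of the head's top (fixture x = +50, y = -130 mm): point on its axis at the top of its 40 mm round flange, 91.5 mm above the bench when up, 85.5 when locked. On it stands a wing grip 34 mm long along this point's x, 10 mm thick (y), 18 mm high; along the fixture's x when unlocked, along its y when locked. The point turns and sinks with it
- fastener1 (a point): fastener 1, at the +y end of the head's top (fixture x = +50, y = +130 mm): point on its axis at the top of its 40 mm round flange, 91.5 mm above the bench when up, 85.5 when locked. On it stands a wing grip 34 mm long along this point's x, 10 mm thick (y), 18 mm high; along the fixture's x when unlocked, along its y when locked. The point turns and sinks with it
- press0 (a joint): how far fastener 0 is pressed down, m: 0 up (unlocked), 0.010 bottomed; spring 3.5 N at 0, 9 N at 0.008, 10.5 N at 0.010. Its cam lets it turn only while pressed to 0.008 or more; part-turned it stays at 0.008. Locked it rests at 0.006, its stud in the carrier's slotted post, holding the carrier. With the carrier not home it cannot be pressed
- press1 (a joint): how far fastener 1 is pressed down, m: 0 up (unlocked), 0.010 bottomed; spring 3.5 N at 0, 9 N at 0.008, 10.5 N at 0.010. Its cam lets it turn only while pressed to 0.008 or more; part-turned it stays at 0.008. Locked it rests at 0.006, its stud in the carrier's slotted post, holding the carrier. With the carrier not home it cannot be pressed
- turn0 (a joint): how far fastener 0 is turned clockwise seen from above, rad: 0 = unlocked, 1.57 = locked (as it starts), with end stops just beyond both. The cam catches from about 1.40 on when it is let up; turned back below about 0.15 and let up, it springs fully up and frees the carrier
- turn1 (a joint): how far fastener 1 is turned clockwise seen from above, rad: 0 = unlocked, 1.57 = locked (as it starts), with end stops just beyond both. The cam catches from about 1.40 on when it is let up; turned back below about 0.15 and let up, it springs fully up and frees the carrier
- choke: bystander: copper-coloured toroid choke, a ring 50 mm across and 22 mm high with a 24 mm bore, lying flat; origin under its centre
- film_cap: bystander: grey plastic film-capacitor block 42 x 24 x 34 mm high; origin under its centre
- spool: bystander: white spool, 54 mm across, 40 mm high; origin under its centre
- lifter: bystander: orange suction lifter, 90 mm across, loop handle to 89 mm height; origin under its centre
- driver: bystander: screwdriver lying flat along its x axis; origin under its middle
- flux: bystander: jar 48 mm across, 85 mm high; origin under its centre
Things that resemble listed ones, but are neither listed nor needed, are in the scene too. Leave any red or yellow look-alike of the can3 alone. What is shaped like the can2 but blue is not meant.

How it is judged:
On the way, in this order (a step that is already met when the one before it is completed fails the run):
1. the carrier is pulled fully out (value of joint carrier below 0.01 m), for 0.2 s.
2. every can stands upright on the floor of a pocket, with the carrier still out (x of can0 in the frame of carrier_mid between -0.006 and 0.006 m and y of can0 in the frame of carrier_mid between -0.09 and 0.09 m and z of can0 in the frame of carrier_mid between -0.004 and 0.004 m and angle between each of can0, can1, can2, can3's own z axis and vertical below 0.12 rad and x of can1 in the frame of carrier_mid between -0.006 and 0.006 m and y of can1 in the frame of carrier_mid between -0.09 and 0.09 m and z of can1 in the frame of carrier_mid between -0.004 and 0.004 m and x of can2 in the frame of carrier_mid between -0.006 and 0.006 m and y of can2 in the frame of carrier_mid between -0.09 and 0.09 m and z of can2 in the frame of carrier_mid between -0.004 and 0.004 m and x of can3 in the frame of carrier_mid between -0.006 and 0.006 m and y of can3 in the frame of carrier_mid between -0.09 and 0.09 m and z of can3 in the frame of carrier_mid between -0.004 and 0.004 m and value of joint carrier below 0.03 m), for 0.2 s.
3. the carrier is fully home under the contact head (value of joint carrier above 0.106 m), for 0.2 s.
At the end, for the whole second after the job is handed in: Every can that is there stands at rest and upright (within 7 degrees) in a pocket, within 6 mm of the row's middle line and 4 mm of the floor; the carrier is home (beyond 0.106 of 0.110); both fasteners are turned more than 1.3 rad and have risen into their catch (pressed 4.5 to 7 mm) (x of can0 in the frame of carrier_mid between -0.006 and 0.006 m and y of can0 in the frame of carrier_mid between -0.09 and 0.09 m and z of can0 in the frame of carrier_mid between -0.004 and 0.004 m and angle between each of can0, can1, can2, can3's own z axis and vertical below 0.12 rad and x of can1 in the frame of carrier_mid between -0.006 and 0.006 m and y of can1 in the frame of carrier_mid between -0.09 and 0.09 m and z of can1 in the frame of carrier_mid between -0.004 and 0.004 m and x of can2 in the frame of carrier_mid between -0.006 and 0.006 m and y of can2 in the frame of carrier_mid between -0.09 and 0.09 m and z of can2 in the frame of carrier_mid between -0.004 and 0.004 m and x of can3 in the frame of carrier_mid between -0.006 and 0.006 m and y of can3 in the frame of carrier_mid between -0.09 and 0.09 m and z of can3 in the frame of carrier_mid between -0.004 and 0.004 m and value of joint carrier above 0.106 m and value of joint each of turn0, turn1 above 1.3 rad and value of joint press0 between 0.0045 and 0.007 m and value of joint press1 between 0.0045 and 0.007 m and linear speed of each of can0, can1, can2, can3 below 0.02 m/s); the robot touches nothing.
It fails at once if one of the other things on the bench is moved more than 4 cm (distance of any of choke, film_cap, spool, lifter, driver, flux from where it was at the start of the episode above 0.04 m).
Of can0, can1, can2, can3 only 2 to 4 are there at a start; the rules pass over those that are not, and their reading is None.
At some moment in a run one of can0, can1, can2, can3 may be knocked a few centimetres aside while the robot is not near it.
It also fails if it takes over 210 s, if anything falls off the work surface, if the arm or the gripper's body presses on something with over 40 N, if the wrist force passes 120 N, or if a joint passes its speed limit or range.

## Working session

There is one attempt and no reset: what is moved stays moved. The work goes in short steps, Python scripts to look and compute and a tool call to move; the robot and the scene stay as the last step left them, time stands still between calls to the robot, and variables do not carry over. Pictures are saved under pics/ and viewed, about 12 in all and at most 16, crops included, and the job is handed in when it is done.

Besides the shell and the picture viewer there is one more tool, called by a JSON object that holds its "op" and its "data", one argument or row to a line. step_arm: Moves the arm, as the interface text tells. Its arguments: {"type":"object","properties":{"moves":{"type":"array","items":{"type":"array","items":{"type":"array","items":{"type":"number"}}}},"grip":{"type":"number"},"squeeze":{"type":"number"}},"required":["moves"]}

```bash
mkdir -p pics; cat > h.py <<'E'
import numpy as np, cv2
from station import readout, viewer, ctrl, nets
def ray(cam,px):
    c=viewer.calibration(cam);K=np.array(c["camera_matrix"]);R=np.array(c["R"]);t=np.array(c["t"]).ravel()
    return -R.T@t, R.T@np.linalg.inv(K)@np.array([px[0],px[1],1.])
def at_z(cam,px,z):
    o,d=ray(cam,px);return o+d*(z-o[2])/d[2]
def proj(cam,X):
    c=viewer.calibration(cam);p=np.array(c["camera_matrix"])@(np.array(c["R"])@np.array(X)+np.array(c["t"]).ravel());return p[:2]/p[2]
E
python3 - <<'E'
from h import *
np.set_printoptions(precision=3,suppress=True)
for c in("top","side"):
    cv2.imwrite(f"pics/{c}0.png",viewer.get_image(c)); print(c,ray(c,(320,200)))
Z={"fixture":0,"carrier_mid":.014,"carrier_handle":.059,"can0":0,"fastener0":.0855,"fastener1":.0855,"choke":0,"film_cap":0,"spool":0,"lifter":0,"driver":0,"flux":0}
for n,z in Z.items():
    for c in("top","side"):
        for r in nets.pinpoint(c,n):
            if r["confidence"]>.25: print(c,n,round(r["confidence"],2),np.array(r["at"]),at_z(c,r["at"],z))
print(readout.get_obs())
E
```

```text
top (array([0.263, 0.019, 1.583]), array([ 0.201,  0.016, -0.98 ]))
side (array([ 0.456, -0.998,  0.763]), array([ 0.096,  0.818, -0.567]))
top fixture 0.7 [306.8 209.8] [0.556 0.09  0.   ]
side fixture 0.76 [314.9 203.8] [0.568 0.085 0.   ]
side fixture 0.43 [337.2 307.4] [ 0.578 -0.315  0.   ]
top carrier_mid 0.51 [307.5 191.6] [0.615 0.085 0.014]
side carrier_mid 0.72 [319.7 143.5] [0.62  0.438 0.014]
side carrier_mid 0.67 [332.1 197.1] [0.62  0.095 0.014]
top carrier_handle 0.64 [305.9 212.1] [0.538 0.09  0.059]
side carrier_handle 0.6 [304.9 189.5] [0.538 0.074 0.059]
top can0 0.64 [389.6 239.9] [ 0.447 -0.182  0.   ]
top can0 0.63 [454.6 259.5] [ 0.376 -0.391  0.   ]
top can0 0.58 [469.2 230.1] [ 0.472 -0.447  0.   ]
top can0 0.57 [446.2 234.3] [ 0.46 -0.37  0.  ]
top can0 0.54 [394.9 269. ] [ 0.351 -0.194  0.   ]
top can0 0.51 [426.3 202.3] [ 0.57  -0.311  0.   ]
side can0 0.9 [336.4 305.3] [ 0.577 -0.309  0.   ]
side can0 0.87 [270.  264.3] [ 0.433 -0.163  0.   ]
side can0 0.86 [289.2 334.8] [ 0.469 -0.379  0.   ]
side can0 0.81 [235.9 275.4] [ 0.352 -0.194  0.   ]
side can0 
[... 936 characters left out ...]
097 0.   ]
side lifter 0.71 [319.3 145.6] [0.619 0.448 0.   ]
top driver 0.75 [390.4 152.6] [ 0.746 -0.2    0.   ]
side driver 0.6 [399.5 263.3] [ 0.752 -0.188  0.   ]
top flux 0.51 [444.  173.4] [ 0.668 -0.378  0.   ]
side flux 0.58 [384.7 326.8] [ 0.671 -0.377  0.   ]
{'t': 1.3, 'q': array([-1.37 ,  0.053,  1.613, -0.   ,  1.476, -0.119]), 'dq': array([-0.003, -0.   ,  0.001, -0.001,  0.   , -0.   ]), 'effort': array([ -0.001, -39.368, -37.046,  -0.   ,   0.001,  -0.   ]), 'tool_pos': array([ 0.196, -0.593,  0.231]), 'tool_rot': array([-2.547,  1.839,  0.   ]), 'contact_force': array([-0.088, -0.131, -0.138]), 'wrist_torque': array([ 0.021, -0.006, -0.043]), 'opening': 0.08547891747993114}
```

```bash
python3 - <<'E'
import cv2
a=cv2.imread("pics/top0.png");cv2.imwrite("pics/top0c.png",cv2.resize(a[130:310,180:500],None,fx=2.5,fy=2.5,interpolation=cv2.INTER_CUBIC))
b=cv2.imread("pics/side0.png");cv2.imwrite("pics/side0c.png",cv2.resize(b[120:390,200:440],None,fx=2.2,fy=2.2,interpolation=cv2.INTER_CUBIC))
E
```

```text
(no output)
```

View pics/top0c.png

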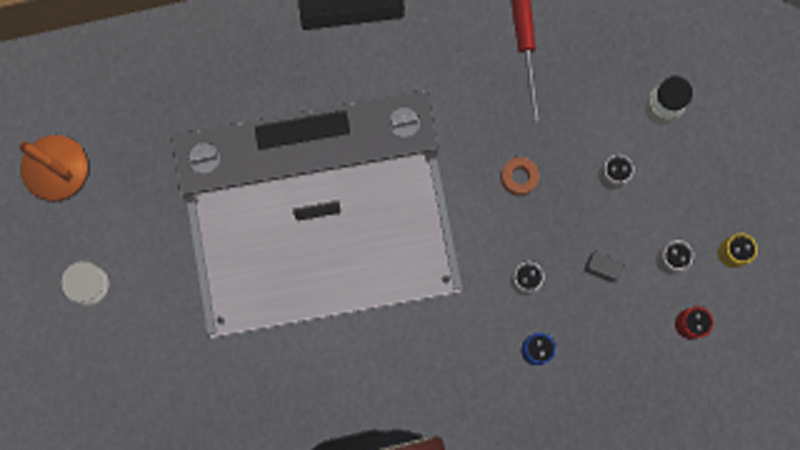

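View pics/side0c.png

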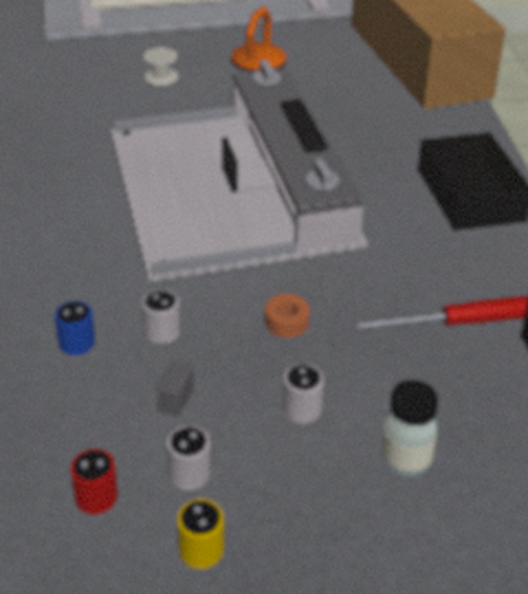

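The top picture (crop) shows the fixture at about yaw +7°, wings along its y at px (261,191) and (342,179). There are three silver cans: (391,240), (427,198) and (451,232). Blue, red and yellow look-alikes stand nearby. Next I fit the fixture pose to image edges.

```bash
cat > fit.py <<'E'
from h import *
from scipy.optimize import minimize
def seg(a,b,n=60): return np.linspace(a,b,n)
def box(x0,x1,y0,y1,z): return [((x0,y0,z),(x1,y0,z)),((x0,y1,z),(x1,y1,z)),((x0,y0,z),(x0,y1,z)),((x1,y0,z),(x1,y1,z))]
H=box(.01,.09,-.168,.168,.076)
B=[((-.17,-.168,.008),(-.17,.168,.008)),((-.17,-.168,.008),(.01,-.168,.008)),((-.17,.168,.008),(.01,.168,.008))]
S=np.vstack([seg(np.array(a),np.array(b)) for a,b in H+B])
def fit(cams,x0=(.572,.098,.118)):
    D={}
    for c in cams:
        g=cv2.imread(f"pics/{c}0.png",0);e=cv2.Canny(cv2.resize(g,None,fx=3,fy=3,interpolation=cv2.INTER_CUBIC),30,90)
        D[c]=cv2.distanceTransform(255-e,cv2.DIST_L2,5)/3
    def cost(p):
        s=0;c_,s_=np.cos(p[2]),np.sin(p[2])
        W=np.c_[p[0]+c_*S[:,0]-s_*S[:,1],p[1]+s_*S[:,0]+c_*S[:,1],S[:,2]]
        for c in cams:
            k=viewer.calibration(c);q=(np.array(k["R"])@W.T).T+np.array(k["t"]).ravel();q=q@np.array(k["camera_matrix"]).T;u=(q[:,:2]/q[:,2:])
            d=cv2.remap(D[c].astype(np.float32),(u[:,0]*3+1).astype(np.float32),(u[:,1]*3+1).astype(np.float32),1)[:,0]
            s+=np.minimum(d,4).mean()
        return s
    best=min((minimize(cost,np.array(x0)+np.array([a,b,g]),method="Nelder-Mead",options=dict(initial_simplex=np.array(x0)+np.array([a,b,g])+np.vstack([np.zeros(3),np.diag([.006,.006,.03])]))) for a in(-.005,.005) for b in(-.006,.006) for g in(-.02,.02)),key=lambda r:r.fun)
    return best.x,best.fun
if __name__=="__main__":
    for cs in(["top"],["side"],["top","side"]):
        p,f=fit(cs);print(cs,p.round(4),round(f,3))
    c,s=np.cos(p[2]),np.sin(p[2])
    for n,v in dict(f0=(.05,-.13),f1=(.05,.13),handle=(-.033,0)).items(): print(n,p[0]+c*v[0]-s*v[1],p[1]+s*v[0]+c*v[1])
E
python3 fit.py
```

```text
['top'] [0.5703 0.0955 0.1527] 1.168
['side'] [0.5685 0.0783 0.1455] 1.98Traceback (most recent call last):
  File "fit.py", line 25, in <module>
    p,f=fit(cs);print(cs,p.round(4),round(f,3))
        ~~~^^^^
  File "fit.py", line 21, in fit
    best=min((minimize(cost,np.array(x0)+np.array([a,b,g]),method="Nelder-Mead",options=dict(initial_simplex=np.array(x0)+np.array([a,b,g])+np.vstack([np.zeros(3),np.diag([.006,.006,.03])]))) for a in(-.005,.005) for b in(-.006,.006) for g in(-.02,.02)),key=lambda r:r.fun)
  File "fit.py", line 21, in <genexpr>
    best=min((minimize(cost,np.array(x0)+np.array([a,b,g]),method="Nelder-Mead",options=dict(initial_simplex=np.array(x0)+np.array([a,b,g])+np.vstack([np.zeros(3),np.diag([.006,.006,.03])]))) for a in(-.005,.005) for b in(-.006,.006) for g in(-.02,.02)),key=lambda r:r.fun)
              ~~~~~~~~^^^^^^^^^^^^^^^^^^^^^^^^^^^^^^^^^^^^^^^^^^^^^^^^^^^^^^^^^^^^^^^^^^^^^^^^^^^^^^^^^^^^^^^^^^^^^^^^^^^^^^^^^^^^^^^^^^^^^^^^^^^^^^^^^^^^^^^^^^^^^^^^^^^^^^^^^^^^^^^^^^^^^^^^^
    res = _minimize_neldermead(fun, x0, args, callback, bounds=bounds,
                               **options)
    fxr = func(xr)
    fx = function(np.copy(x), *(wrapper_args + args))
  File "fit.py", line 17, in cost
    k=viewer.calibration(c);q=(np.array(k["R"])@W.T).T+np.array(k["t"]).ravel();q=q@np.array(k["camera_matrix"]).T;u=(q[:,:2]/q[:,2:])
ValueError: time passes only in moves, steps and waits
```

```bash
python3 - <<'E'
s=open('h.py').read()
s=s.replace('def ray','import os,pickle\nif not os.path.exists("cal.pkl"): pickle.dump({c:viewer.calibration(c) for c in("top","side")},open("cal.pkl","wb"))\nCAL=pickle.load(open("cal.pkl","rb"))\ndef ray',1).replace('c=viewer.calibration(cam)','c=CAL[cam]')
open('h.py','w').write(s)
s=open('fit.py').read().replace('viewer.calibration(c)','CAL[c]');open('fit.py','w').write(s+'''
    for cam,(r0,r1,c0,c1) in dict(top=(155,275,240,370),side=(150,250,240,370)).items():
        im=cv2.resize(cv2.imread(f"pics/{cam}0.png"),None,fx=3,fy=3,interpolation=cv2.INTER_CUBIC)
        for a,b in H+B+[((.05,-.147,.1035),(.05,-.113,.1035)),((.05,.147,.1035),(.05,.113,.1035)),((-.033,-.03,.059),(-.033,.03,.059))]:
            P=[tuple(int(v) for v in (proj(cam,(p[0]+c*v[0]-s*v[1],p[1]+s*v[0]+c*v[1],v[2]))*3+1)) for v in(a,b)]
            cv2.line(im,*P,(0,255,0),1)
        cv2.imwrite(f"pics/{cam}_ov.png",im[r0*3:r1*3,c0*3:c1*3])
    a=cv2.imread("pics/top_ov.png");b=cv2.imread("pics/side_ov.png");cv2.imwrite("pics/ov.png",np.hstack([a,np.vstack([b,np.zeros((60,390,3),np.uint8)])]))
''')
E
python3 fit.py
```

```text
['top'] [0.5703 0.0955 0.1527] 1.168
['side'] [0.5685 0.0783 0.1455] 1.98
['top', 'side'] [0.5673 0.0932 0.1489] 3.752
f0 0.635986798904525 -0.027943990319171164
f1 0.5974158772581916 0.22917910083242576
handle 0.5346197359060408 0.08830453026952853
```

View pics/ov.png

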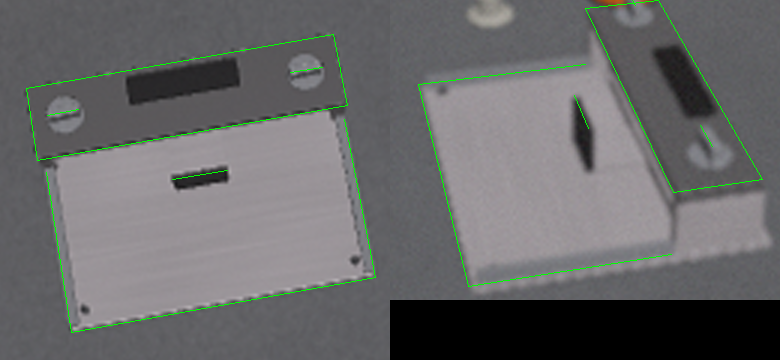

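The fit matches the top view well (fixture ≈ (0.569, 0.0945), yaw 0.15; the side view agrees within about 3 mm). I'll go to fastener 0.

{"op": "step_arm", "data": {
  "moves": [
    [[2.21,2.83,-0.3,0.07],[2.21,2.83,-0.3,0.07],[2.21,2.83,-0.3,0.07],[2.21,2.83,-0.3,0.07],[2.21,2.83,-0.3,0.07],[2.21,2.83,-0.3,0.07],[2.21,2.83,-0.3,0.07],[2.21,2.83,-0.3,0.07],[2.21,2.83,-0.3,0.07],[2.21,2.83,-0.3,0.07]]
  ],
  "grip": 0.5,
  "squeeze": 60
}}

```text
t: 2.13
tool_pos: [0.4183, -0.3088, 0.2014]
tool_rot: [3.024, -0.85, 0.001]
contact_force: [0.6, -0.8, -0.2]
opening: 0.0429
```

{"op": "step_arm", "data": {
  "moves": [
    [[2.21,2.83,-0.3,0.07],[2.21,2.83,-0.3,0.07],[2.21,2.83,-0.3,0.07],[2.21,2.83,-0.3,0.07],[2.21,2.83,-0.3,0.07],[2.21,2.83,-0.3,0.07],[2.21,2.83,-0.3,0.07],[2.21,2.83,-0.3,0.07],[2.21,2.83,-0.3,0.07],[2.21,2.83,-0.3,0.07]]
  ]
}}

```text
t: 2.97
tool_pos: [0.6394, -0.0256, 0.1712]
tool_rot: [3.132, 0.24, 0.0]
contact_force: [0.5, -0.4, 0.4]
opening: 0.0427
```

{"op": "step_arm", "data": {
  "moves": [
    [[0,0,0,0],[0,0,0,0],[0,0,0,0]]
  ]
}}

```text
t: 3.22
tool_pos: [0.6383, -0.0274, 0.1711]
tool_rot: [3.133, 0.234, -0.001]
contact_force: [0.6, -0.3, -0.8]
opening: 0.0424
```

{"op": "step_arm", "data": {
  "moves": [
    [[0,0,-2.5,0],[0,0,-2.5,0],[0,0,-2.0,0],[0,0,-1.0,0],[0,0,0,0],[0,0,0,0]]
  ]
}}

```text
t: 3.72
tool_pos: [0.6382, -0.0282, 0.0915]
tool_rot: [3.133, 0.232, -0.0]
contact_force: [1.1, -0.1, 1.1]
opening: 0.0428
```

{"op": "step_arm", "data": {
  "moves": [
    [[0,0,0,0],[0,0,0,0],[0,0,0,0],[0,0,0,0],[0,0,0,0],[0,0,0,0]]
  ],
  "grip": 1
}}

```text
t: 4.22
tool_pos: [0.638, -0.0278, 0.0934]
tool_rot: [3.132, 0.234, -0.003]
contact_force: [-7.2, -1.1, 6.7]
opening: 0.008
```

{"op": "step_arm", "data": {
  "moves": [
    [[-0.1,0,-0.3,0],[0,0,-0.4,0],[0,0,-0.3,0],[0,0,0,0]]
  ]
}}

```text
t: 4.55
tool_pos: [0.6382, -0.0278, 0.0894]
tool_rot: [3.131, 0.235, -0.001]
contact_force: [-19.5, -0.1, 30.1]
opening: 0.0077
```

```bash
python3 - <<'E'
from h import *
a=viewer.get_image("top");b=viewer.get_image("side")
f=lambda i,r0,c0:cv2.resize(i[r0:r0+80,c0:c0+80],None,fx=5,fy=5,interpolation=cv2.INTER_CUBIC)
cv2.imwrite("pics/p1.png",np.hstack([f(a,130,300),f(b,150,300)]))
o=readout.get_obs();print(o["tool_pos"],o["contact_force"],o["wrist_torque"],o["q"])
E
```

```text
[ 0.63822873 -0.02774778  0.08933882] [-18.60300589   0.20997079  29.03957148] [0.09853699 3.12323994 0.02016748] [-1.59208312e-01  2.07118216e-01  1.69052712e+00 -1.56496088e-03
  1.24399991e+00 -3.08382784e-01]
```

View pics/p1.png

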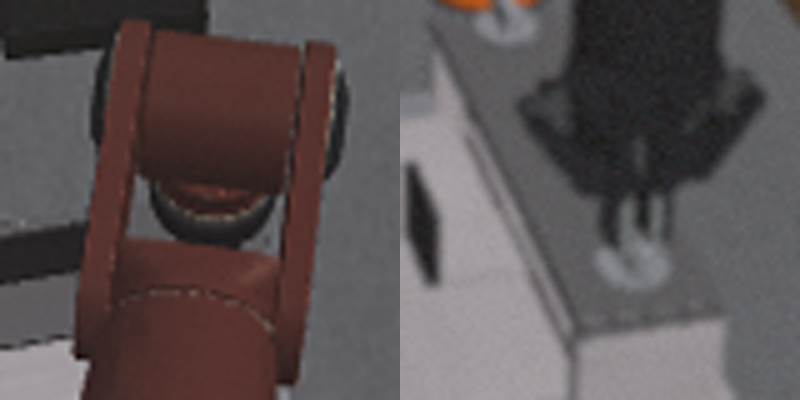

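The side view shows the wing gripped between the fingers, with the jaws straddling it at crop (635,230). The 4 mm of travel at 30 N means it is bottomed. I'll ease the x force and turn.

{"op": "step_arm", "data": {
  "moves": [
    [[-0.1,0,0.3,0],[0,0,0,0]]
  ]
}}

```text
t: 4.82
tool_pos: [0.6379, -0.0277, 0.0895]
tool_rot: [3.131, 0.234, 0.005]
contact_force: [-7.6, -1.0, 18.1]
opening: 0.0082
```

{"op": "step_arm", "data": {
  "moves": [
    [[0,0,0,0.1],[0,0,0,0.12],[0,0,0,0.12],[0,0,0,0.12],[0,0,0,0.12]]
  ]
}}

```text
t: 5.23
tool_pos: [0.6379, -0.0277, 0.0896]
tool_rot: [2.93, 1.128, 0.003]
contact_force: [-7.8, 0.9, 15.8]
opening: 0.0079
```

{"op": "step_arm", "data": {
  "moves": [
    [[0,0,0,0.12],[0,0,0,0.12],[0,0,0,0.12],[0,0,0,0.12],[0,0,0,0.12],[0,0,0,0.12],[0,0,0,0.12],[0,0,0,0.12],[0,0,0,0.05],[0,0,0,0]]
  ]
}}

```text
t: 6.07
tool_pos: [0.6378, -0.0277, 0.0896]
tool_rot: [2.023, 2.4, 0.001]
contact_force: [-8.0, 0.3, 15.3]
opening: 0.0079
```

{"op": "step_arm", "data": {
  "moves": [
    [[0,0,0.3,0],[0,0,0.4,0],[0,0,0.4,0],[0,0,0,0],[0,0,0,0]]
  ]
}}

```text
t: 6.48
tool_pos: [0.6376, -0.0277, 0.0971]
tool_rot: [2.025, 2.398, 0.002]
contact_force: [-0.3, -2.7, 4.1]
opening: 0.0081
```

{"op": "step_arm", "data": {
  "moves": [
    [[0,0,0,0],[0,0,0,0],[0,0,0,0],[0,0,0,0],[0,0,2,0],[0,0,3,0],[0,0,3,0],[0,0,0,0]]
  ],
  "grip": 0.5
}}

```text
t: 7.15
tool_pos: [0.6401, -0.0277, 0.1827]
tool_rot: [2.021, 2.393, 0.009]
contact_force: [1.4, -0.2, 1.5]
opening: 0.0427
```

{"op": "step_arm", "data": {
  "moves": [
    [[-0.3,2.57,0,-0.123],[-0.3,2.57,0,-0.123],[-0.3,2.57,0,-0.123],[-0.3,2.57,0,-0.123],[-0.3,2.57,0,-0.123],[-0.3,2.57,0,-0.123],[-0.3,2.57,0,-0.123],[-0.3,2.57,0,-0.123],[-0.3,2.57,0,-0.123],[-0.3,2.57,0,-0.123]]
  ]
}}

```text
t: 7.98
tool_pos: [0.606, 0.2311, 0.1746]
tool_rot: [-3.043, -0.782, 0.001]
contact_force: [-0.2, 0.2, 0.3]
opening: 0.0427
```

{"op": "step_arm", "data": {
  "moves": [
    [[0,0,-0.6,-0.12],[0,0,-0.6,-0.12],[0,0,0,-0.12],[0,0,0,0],[0,0,0,0],[0,0,0,0]]
  ]
}}

```text
t: 8.48
tool_pos: [0.6066, 0.2297, 0.1632]
tool_rot: [-3.133, -0.238, -0.0]
contact_force: [-0.4, -0.3, -0.0]
opening: 0.043
```

{"op": "step_arm", "data": {
  "moves": [
    [[-0.75,0,-2.5,0],[0,0,-2.5,0],[0,0,-1.5,0],[0,0,-0.7,0],[0,0,0,0],[0,0,0,0]]
  ]
}}

```text
t: 8.98
tool_pos: [0.5994, 0.2297, 0.0917]
tool_rot: [-3.133, -0.234, -0.001]
contact_force: [-0.1, 0.0, 0.3]
opening: 0.0427
```

{"op": "step_arm", "data": {
  "moves": [
    [[0,0,0,0],[0,0,0,0],[0,0,0,0],[0,0,0,0],[0,0,0,0],[0,0,0,0]]
  ],
  "grip": 1
}}

```text
t: 9.48
tool_pos: [0.5985, 0.23, 0.0933]
tool_rot: [-3.133, -0.234, 0.002]
contact_force: [-6.1, -0.7, 7.4]
opening: 0.0081
```

{"op": "step_arm", "data": {
  "moves": [
    [[-0.1,0,-0.3,0],[0,0,-0.4,0],[-0.1,0,0,0],[0,0,0,0]]
  ]
}}

```text
t: 9.82
tool_pos: [0.5985, 0.23, 0.0892]
tool_rot: [3.133, 0.235, 0.005]
contact_force: [-6.4, -1.6, 13.1]
opening: 0.0077
```

Bottomed as before. I'll turn it and let it up.

{"op": "step_arm", "data": {
  "moves": [
    [[0,0,-0.1,0.1],[0,0,0,0.12],[0,0,0,0.12],[0,0,0,0.12],[0,0,0,0.12],[0,0,0,0.12],[0,0,0,0.12],[0,0,0,0.12],[0,0,0,0.12],[0,0,0,0.12]]
  ]
}}

```text
t: 10.65
tool_pos: [0.5979, 0.2296, 0.0891]
tool_rot: [2.466, 1.944, 0.0]
contact_force: [-11.4, -5.2, 20.4]
opening: 0.0077
```

{"op": "step_arm", "data": {
  "moves": [
    [[0,0,0,0.12],[0,0,0,0.12],[0,0,0,0.12],[0,0,0,0.05],[0,0,0,0]]
  ]
}}

```text
t: 11.07
tool_pos: [0.5978, 0.2293, 0.0891]
tool_rot: [2.023, 2.401, -0.001]
contact_force: [-11.2, -5.9, 20.3]
opening: 0.008
```

{"op": "step_arm", "data": {
  "moves": [
    [[0,0,0.3,0],[0,0,0.4,0],[0,0,0.4,0],[0,0,0,0],[0,0,0,0]]
  ]
}}

```text
t: 11.48
tool_pos: [0.5976, 0.2292, 0.0963]
tool_rot: [2.026, 2.399, 0.001]
contact_force: [-2.4, -3.8, 5.5]
opening: 0.0081
```

{"op": "step_arm", "data": {
  "moves": [
    [[0,0,0,0],[0,0,0,0],[0,0,0,0],[0,0,0,0],[0,0,2,0],[0,0,3,0],[0,0,3,0],[0,0,0,0]]
  ],
  "grip": 0.5
}}

```text
t: 12.15
tool_pos: [0.6007, 0.2309, 0.182]
tool_rot: [2.022, 2.395, 0.016]
contact_force: [1.5, 0.6, 0.9]
opening: 0.0429
```

{"op": "step_arm", "data": {
  "moves": [
    [[-0.63,-1.41,0,-0.123],[-0.63,-1.41,0,-0.123],[-0.63,-1.41,0,-0.123],[-0.63,-1.41,0,-0.123],[-0.63,-1.41,0,-0.123],[-0.63,-1.41,0,-0.123],[-0.63,-1.41,0,-0.123],[-0.63,-1.41,0,-0.123],[-0.63,-1.41,0,-0.123],[-0.63,-1.41,0,-0.123]]
  ],
  "grip": 0.74
}}

```text
t: 12.98
tool_pos: [0.5337, 0.0882, 0.174]
tool_rot: [-3.042, -0.782, -0.0]
contact_force: [-0.4, 1.0, -0.8]
opening: 0.0225
```

{"op": "step_arm", "data": {
  "moves": [
    [[0,0,-2,-0.12],[0,0,-2,-0.12],[0,0,-1.5,-0.12],[0,0,0,0],[0,0,0,0],[0,0,0,0]]
  ]
}}

```text
t: 13.48
tool_pos: [0.5346, 0.0888, 0.1202]
tool_rot: [-3.133, -0.238, -0.002]
contact_force: [0.0, 0.0, -0.6]
opening: 0.0225
```

{"op": "step_arm", "data": {
  "moves": [
    [[0.12,0,-2.5,0],[0,0,-2.5,0],[0,0,-2,0],[0,0,-1.5,0],[0,0,0,0],[0,0,0,0]]
  ]
}}

```text
t: 13.98
tool_pos: [0.5356, 0.0888, 0.035]
tool_rot: [3.133, 0.236, 0.001]
contact_force: [0.5, -0.5, 0.2]
opening: 0.0222
```

{"op": "step_arm", "data": {
  "moves": [
    [[0,0,0,0],[0,0,0,0],[0,0,0,0],[0,0,0,0],[0,0,0,0]]
  ],
  "grip": 1
}}

```text
t: 14.4
tool_pos: [0.536, 0.0887, 0.0365]
tool_rot: [3.132, 0.235, 0.002]
contact_force: [-4.7, -0.5, 6.0]
opening: 0.0065
```

{"op": "step_arm", "data": {
  "moves": [
    [[-1.0,-0.155,0,0],[-1.0,-0.155,0,0],[-1.0,-0.155,0,0],[-1.0,-0.155,0,0]]
  ]
}}

```text
t: 14.73
tool_pos: [0.4964, 0.0826, 0.0365]
tool_rot: [-3.133, -0.234, -0.009]
contact_force: [3.1, 2.5, 6.0]
opening: 0.0068
```

{"op": "step_arm", "data": {
  "moves": [
    [[-1.0,-0.155,0,0],[-1.0,-0.155,0,0],[-1.0,-0.155,0,0],[-1.0,-0.155,0,0],[-1.0,-0.155,0,0],[-1.0,-0.155,0,0],[-1.0,-0.155,0,0],[-0.1,0,0,0],[0,0,0,0]]
  ]
}}

```text
t: 15.48
tool_pos: [0.4272, 0.072, 0.0365]
tool_rot: [-3.132, -0.233, -0.018]
contact_force: [10.8, 3.4, -0.2]
opening: 0.0071
```

{"op": "step_arm", "data": {
  "moves": [
    [[0,0,0,0],[0,0,0,0],[0,0,0,0],[0,0,0,0],[0,0,2,0],[0,0,3,0],[0,0,4,0],[0,0,4,0],[0,0,4,0]]
  ],
  "grip": 0.7
}}

```text
t: 16.23
tool_pos: [0.423, 0.0716, 0.2052]
tool_rot: [3.133, 0.234, -0.003]
contact_force: [1.1, -0.1, -0.2]
opening: 0.0257
```

```bash
cat > cans.py <<'E'
from h import *
import sys
np.set_printoptions(precision=4,suppress=True)
out={}
for c in("top","side"):
    im=viewer.get_image(c)
    if len(sys.argv)>1: cv2.imwrite(f"pics/{sys.argv[1]}_{c}.png",im)
    for r in nets.masks_of(c,"can0"):
        if r["confidence"]<.3: continue
        m=r["region"];hsv=cv2.cvtColor(im,cv2.COLOR_BGR2HSV)
        ys,xs=np.nonzero(m);sat=np.percentile(hsv[m][:,1],75)
        x0,y0,x1,y1=r["box"]
        print(c,round(r["confidence"],2),"SILVER" if sat<80 else "color",int(sat),"n",len(xs),"mask z.023",at_z(c,((x0+x1)/2,(y0+y1)/2),.023)[:2],at_z(c,(xs.mean(),ys.mean()),.023)[:2])
    for r in nets.pinpoint(c,"can0"):
        if r["confidence"]>.3: print("   pin",at_z(c,r["at"],0)[:2])
print(readout.get_obs()["t"])
E
python3 cans.py s1
python3 - <<'E'
import cv2,numpy as np
a=cv2.imread("pics/s1_top.png");b=cv2.imread("pics/s1_side.png")
cv2.imwrite("pics/s1.png",np.hstack([cv2.resize(a[150:300,220:480],None,fx=1.6,fy=1.6),cv2.resize(b[130:390,200:420],None,fx=1.6,fy=1.6)[:240]]) if 0 else cv2.resize(a[150:300,230:480],None,fx=3,fy=3,interpolation=cv2.INTER_CUBIC))
E
```

```text
top 0.74 color 154 n 155 mask z.023 [ 0.3748 -0.3987] [ 0.3766 -0.3943]
top 0.69 SILVER 11 n 170 mask z.023 [ 0.4578 -0.3795] [ 0.4626 -0.3761]
top 0.6 color 154 n 154 mask z.023 [ 0.4697 -0.4556] [ 0.4702 -0.458 ]
top 0.53 SILVER 13 n 153 mask z.023 [ 0.5788 -0.3042] [ 0.5788 -0.3062]
top 0.48 SILVER 13 n 129 mask z.023 [ 0.4311 -0.1797] [ 0.4411 -0.1809]
   pin [ 0.3757 -0.4082]
   pin [ 0.5799 -0.3134]
   pin [ 0.4636 -0.4456]
   pin [ 0.4381 -0.1804]
   pin [ 0.4601 -0.3718]
side 0.96 color 255 n 652 mask z.023 [ 0.472  -0.4652] [ 0.4691 -0.4621]
side 0.93 color 210 n 555 mask z.023 [ 0.374  -0.4011] [ 0.3757 -0.3993]
side 0.91 SILVER 13 n 493 mask z.023 [ 0.4695 -0.3848] [ 0.462  -0.3806]
side 0.79 SILVER 13 n 430 mask z.023 [ 0.5751 -0.3115] [ 0.5779 -0.311 ]
side 0.72 SILVER 13 n 405 mask z.023 [ 0.4337 -0.1817] [ 0.4397 -0.1862]
side 0.59 color 193 n 387 mask z.023 [ 0.3503 -0.1964] [ 0.3478 -0.196 ]
side 0.43 SILVER 16 n 226 mask z.023 [0.4601 0.3846] [0.4533 0.3802]
   pin [ 0.3723 -0.396 ]
   pin [ 0.4681 -0.4509]
   pin [ 0.3477 -0.1853]
   pin [ 0.5822 -0.3129]
   pin [ 0.4688 -0.3782]
   pin [ 0.436  -0.1816]
16.5333
```

View pics/s1.png

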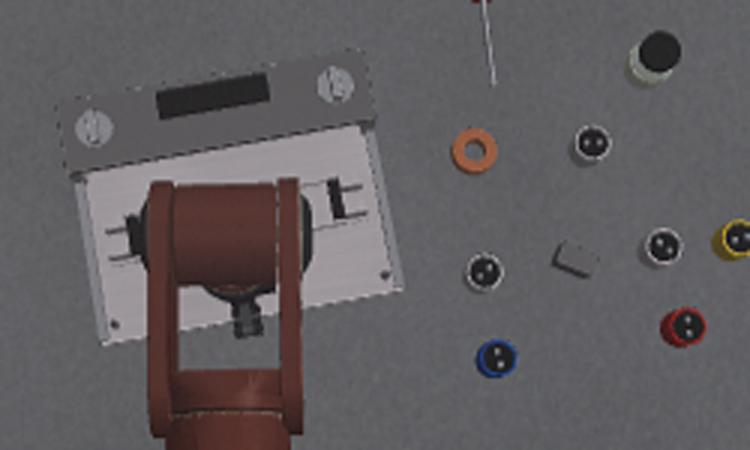

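Both wings are up, lying along fixture x at (262,193) and (342,178), and the carrier is out. Silver cans: A ≈ (0.439, -0.182), B ≈ (0.463, -0.378), C ≈ (0.578, -0.310). I'll centre each can by squeezing it in two directions, starting with A.

{"op": "step_arm", "data": {
  "moves": [
    [[0.13,-1.96,-0.5,-0.121],[0.13,-1.96,-0.5,-0.121],[0.13,-1.96,-0.5,-0.121],[0.13,-1.96,-0.5,-0.121],[0.13,-1.96,-0.5,-0.121],[0.13,-1.96,-0.5,-0.121],[0.13,-1.96,-0.5,-0.121],[0.13,-1.96,-0.5,-0.121],[0.13,-1.96,-0.5,-0.121],[0.13,-1.96,-0.5,-0.121]]
  ],
  "grip": 0.25,
  "squeeze": 25
}}

```text
t: 17.37
tool_pos: [0.4356, -0.1247, 0.1513]
tool_rot: [2.704, -1.598, -0.008]
contact_force: [0.6, -0.4, -0.1]
opening: 0.0641
```

{"op": "step_arm", "data": {
  "moves": [
    [[0.13,-1.96,-1,-0.12],[0.13,-1.96,-1,-0.12],[0.13,-1.96,-1,-0.12],[0,0,0,0],[0,0,0,0],[0,0,0,0]]
  ]
}}

```text
t: 17.87
tool_pos: [0.4402, -0.1822, 0.123]
tool_rot: [2.383, -2.047, -0.005]
contact_force: [-0.5, 0.2, 0.0]
opening: 0.0637
```

{"op": "step_arm", "data": {
  "moves": [
    [[0,0,-3,0],[0,0,-3,0],[0,0,-3,0],[0,0,-2.1,0],[0,0,0,0],[0,0,0,0]]
  ]
}}

```text
t: 18.37
tool_pos: [0.4403, -0.1818, 0.0126]
tool_rot: [2.383, -2.046, -0.004]
contact_force: [0.6, 0.2, 0.7]
opening: 0.064
```

{"op": "step_arm", "data": {
  "moves": [
    [[0,0,0,0],[0,0,0,0],[0,0,0,0],[0,0,0,0],[0,0,0,0],[0,0,0,0]]
  ],
  "grip": 1
}}

```text
t: 18.87
tool_pos: [0.4429, -0.1839, 0.0158]
tool_rot: [-2.381, 2.048, -0.006]
contact_force: [-0.1, 1.1, 6.2]
opening: 0.0395
```

{"op": "step_arm", "data": {
  "moves": [
    [[0,0,0,0],[0,0,0,0],[0,0,0,0],[0,0,0,0],[0,0,0,0.12],[0,0,0,0.12],[0,0,0,0.12],[0,0,0,0.12],[0,0,0,0.12],[0,0,0,0.12]]
  ],
  "grip": 0.25
}}

```text
t: 19.7
tool_pos: [0.4408, -0.183, 0.013]
tool_rot: [-2.954, 1.07, 0.001]
contact_force: [0.3, -0.8, -0.1]
opening: 0.0638
```

{"op": "step_arm", "data": {
  "moves": [
    [[0,0,0,0.12],[0,0,0,0.12],[0,0,0,0.12],[0,0,0,0.12],[0,0,0,0.12],[0,0,0,0.12],[0,0,0,0.12],[0,0,0,0.013],[0,0,0,0]]
  ]
}}

```text
t: 20.45
tool_pos: [0.4409, -0.1831, 0.0131]
tool_rot: [-3.133, -0.235, 0.001]
contact_force: [-1.2, -0.7, 0.2]
opening: 0.064
```

{"op": "step_arm", "data": {
  "moves": [
    [[0,0,0,0],[0,0,0,0],[0,0,0,0],[0,0,0,0],[0,0,0,0],[0,0,0,0]]
  ],
  "grip": 1,
  "squeeze": 40
}}

```text
t: 20.95
tool_pos: [0.4412, -0.1833, 0.0134]
tool_rot: [3.132, 0.238, 0.0]
contact_force: [0.1, -0.3, 1.5]
opening: 0.0389
```

{"op": "step_arm", "data": {
  "moves": [
    [[0,0,3,0],[0,0,3,0],[0.8,3.69,2.5,0],[0.8,3.69,0,0],[0.8,3.69,0,0],[0.8,3.69,0,0],[0.8,3.69,0,0],[0.8,3.69,0,0],[0.8,3.69,0,0],[0.8,3.69,0,0]]
  ]
}}

```text
t: 21.78
tool_pos: [0.504, 0.111, 0.0958]
tool_rot: [3.132, 0.238, -0.001]
contact_force: [0.2, -0.8, -1.9]
opening: 0.0389
```

{"op": "step_arm", "data": {
  "moves": [
    [[0,0,-1.5,0],[0,0,-1.0,0],[0,0,0,0],[0,0,0,0],[0,0,0,0],[0,0,0,0]]
  ]
}}

```text
t: 22.28
tool_pos: [0.5048, 0.1081, 0.0718]
tool_rot: [3.133, 0.236, 0.001]
contact_force: [-0.8, 0.5, -1.1]
opening: 0.0388
```

{"op": "step_arm", "data": {
  "moves": [
    [[0,0.36,-1,0],[0,0,-1,0],[0,0,0,0],[0,0,0,0]]
  ]
}}

```text
t: 22.62
tool_pos: [0.5033, 0.1125, 0.0499]
tool_rot: [3.133, 0.238, -0.004]
contact_force: [-0.3, -0.6, 0.0]
opening: 0.0384
```

{"op": "step_arm", "data": {
  "moves": [
    [[0,0,-0.5,0],[0,0,-0.5,0],[0,0,-0.5,0],[0,0,0,0]]
  ]
}}

```text
t: 22.95
tool_pos: [0.5035, 0.1126, 0.0349]
tool_rot: [3.132, 0.239, -0.004]
contact_force: [-0.2, 0.1, -0.9]
opening: 0.0388
```

{"op": "step_arm", "data": {
  "moves": [
    [[0.1,-0.05,-0.3,0],[0,0,-0.3,0],[0,0,-0.2,0],[0,0,0,0]]
  ]
}}

```text
t: 23.28
tool_pos: [0.5051, 0.1122, 0.0278]
tool_rot: [3.133, 0.238, -0.001]
contact_force: [-1.0, 1.2, -1.5]
opening: 0.039
```

{"op": "step_arm", "data": {
  "moves": [
    [[0,0,-0.1,0],[0,0,0,0],[0,0,0,0]]
  ]
}}

```text
t: 23.53
tool_pos: [0.5056, 0.1122, 0.0275]
tool_rot: [3.133, 0.239, 0.001]
contact_force: [0.5, -0.7, -1.1]
opening: 0.0391
```

{"op": "step_arm", "data": {
  "moves": [
    [[0,0,0,0],[0,0,0,0],[0,0,0,0],[0,0,0,0],[0,0,1,0],[0,0,3,0],[0,0,4,0],[0,0,4,0],[0,0,0,0]]
  ],
  "grip": 0.25,
  "squeeze": 25
}}

```text
t: 24.28
tool_pos: [0.511, 0.1127, 0.158]
tool_rot: [-3.132, -0.239, -0.026]
contact_force: [1.2, -0.1, 1.4]
opening: 0.0641
```

```bash
python3 cans.py s2 | grep -v color
```

```text
top 0.67 SILVER 11 n 4800 mask z.023 [0.5329 0.0869] [0.5432 0.0478]
top 0.55 SILVER 11 n 155 mask z.023 [ 0.4557 -0.3851] [ 0.4632 -0.3766]
top 0.5 SILVER 13 n 136 mask z.023 [ 0.5778 -0.3069] [ 0.5798 -0.3063]
   pin [ 0.5839 -0.3039]
   pin [ 0.4558 -0.3711]
   pin [ 0.3506 -0.1948]
   pin [ 0.3728 -0.3939]
   pin [0.5064 0.1134]
   pin [ 0.4706 -0.4445]
side 0.96 SILVER 13 n 472 mask z.023 [ 0.4642 -0.3827] [ 0.4606 -0.3798]
side 0.6 SILVER 12 n 146 mask z.023 [0.5078 0.1491] [0.5072 0.1357]
side 0.58 SILVER 13 n 442 mask z.023 [ 0.5787 -0.3149] [ 0.5778 -0.3106]
   pin [ 0.3533 -0.1994]
   pin [ 0.5773 -0.3145]
   pin [0.5007 0.1431]
   pin [ 0.3745 -0.4017]
   pin [ 0.4608 -0.4592]
24.5833
```

{"op": "step_arm", "data": {
  "moves": [
    [[-0.34,-3.77,0,-0.121],[-0.34,-3.77,0,-0.121],[-0.34,-3.77,0,-0.121],[-0.34,-3.77,0,-0.121],[-0.34,-3.77,0,-0.121],[-0.34,-3.77,0,-0.121],[-0.34,-3.77,0,-0.121],[-0.34,-3.77,0,-0.121],[-0.34,-3.77,0,-0.121],[-0.34,-3.77,0,-0.121]]
  ]
}}

```text
t: 25.42
tool_pos: [0.47, -0.266, 0.1454]
tool_rot: [-2.707, 1.594, 0.005]
contact_force: [0.6, 0.5, 0.2]
opening: 0.0637
```

{"op": "step_arm", "data": {
  "moves": [
    [[-0.34,-3.77,-1,-0.12],[-0.34,-3.77,-1,-0.12],[-0.34,-3.77,-1,-0.12],[0,0,-1,0],[0,0,0,0],[0,0,0,0],[0,0,0,0]]
  ]
}}

```text
t: 26.0
tool_pos: [0.4612, -0.3765, 0.1067]
tool_rot: [-2.386, 2.043, 0.003]
contact_force: [0.5, 0.1, -0.2]
opening: 0.064
```

{"op": "step_arm", "data": {
  "moves": [
    [[0,-0.1,-3,0],[0,0,-3,0],[0,0,-2,0],[0,0,-1.4,0],[0,0,0,0],[0,0,0,0]]
  ]
}}

```text
t: 26.5
tool_pos: [0.4616, -0.3781, 0.0135]
tool_rot: [-2.386, 2.044, 0.001]
contact_force: [0.0, 0.5, 0.2]
opening: 0.0643
```

{"op": "step_arm", "data": {
  "moves": [
    [[0,0,0,0],[0,0,0,0],[0,0,0,0],[0,0,0,0],[0,0,0,0],[0,0,0,0]]
  ],
  "grip": 1
}}

```text
t: 27.0
tool_pos: [0.4626, -0.3801, 0.0158]
tool_rot: [-2.384, 2.045, -0.006]
contact_force: [0.0, 1.7, 6.6]
opening: 0.0392
```

{"op": "step_arm", "data": {
  "moves": [
    [[0,0,0,0],[0,0,0,0],[0,0,0,0],[0,0,0,0],[0,0,0,0.12],[0,0,0,0.12],[0,0,0,0.12],[0,0,0,0.12],[0,0,0,0.12],[0,0,0,0.12]]
  ],
  "grip": 0.25
}}

```text
t: 27.83
tool_pos: [0.461, -0.3787, 0.0129]
tool_rot: [-2.955, 1.066, 0.001]
contact_force: [0.0, 1.7, 0.4]
opening: 0.0644
```

{"op": "step_arm", "data": {
  "moves": [
    [[0,0,0,0.12],[0,0,0,0.12],[0,0,0,0.12],[0,0,0,0.12],[0,0,0,0.12],[0,0,0,0.12],[0,0,0,0.12],[0,0,0,0.013],[0,0,0,0]]
  ]
}}

```text
t: 28.58
tool_pos: [0.4611, -0.3787, 0.013]
tool_rot: [-3.132, -0.24, 0.001]
contact_force: [-0.3, 0.3, -0.3]
opening: 0.0639
```

{"op": "step_arm", "data": {
  "moves": [
    [[0,0,0,0],[0,0,0,0],[0,0,0,0],[0,0,0,0],[0,0,0,0],[0,0,0,0]]
  ],
  "grip": 1,
  "squeeze": 40
}}

```text
t: 29.08
tool_pos: [0.4613, -0.379, 0.0134]
tool_rot: [3.132, 0.243, 0.0]
contact_force: [-0.4, -0.9, -0.1]
opening: 0.0389
```

{"op": "step_arm", "data": {
  "moves": [
    [[0,0,3,0],[0,0,3,0],[0.435,3.63,2.5,0],[0.435,3.63,0,0],[0.435,3.63,0,0],[0.435,3.63,0,0],[0.435,3.63,0,0],[0.435,3.63,0,0],[0.435,3.63,0,0],[0.435,3.63,0,0]]
  ]
}}

```text
t: 29.92
tool_pos: [0.4953, -0.0888, 0.0966]
tool_rot: [-3.132, -0.242, 0.0]
contact_force: [0.5, -0.9, -2.1]
opening: 0.0391
```

{"op": "step_arm", "data": {
  "moves": [
    [[0.435,3.63,0,0],[0.435,3.63,0,0],[0.435,3.63,0,0],[0.435,3.63,0,0],[0,0,-1.5,0],[0,0,-1,0],[0,0,0,0],[0,0,0,0],[0,0,0,0]]
  ]
}}

```text
t: 30.67
tool_pos: [0.5131, 0.0536, 0.0718]
tool_rot: [3.132, 0.24, -0.001]
contact_force: [0.2, -1.0, -0.8]
opening: 0.0391
```

{"op": "step_arm", "data": {
  "moves": [
    [[0.05,0.25,-1,0],[0,0,-1,0],[0,0,0,0],[0,0,0,0]]
  ]
}}

```text
t: 31.0
tool_pos: [0.5127, 0.0568, 0.0505]
tool_rot: [-3.132, -0.242, 0.004]
contact_force: [-0.1, -0.4, -0.7]
opening: 0.039
```

{"op": "step_arm", "data": {
  "moves": [
    [[0,0,-0.5,0],[0,0,-0.5,0],[0,0,-0.5,0],[0,0,0,0]]
  ]
}}

```text
t: 31.33
tool_pos: [0.5127, 0.0571, 0.0354]
tool_rot: [-3.132, -0.243, 0.004]
contact_force: [0.4, 0.1, -0.6]
opening: 0.0393
```

{"op": "step_arm", "data": {
  "moves": [
    [[0.05,-0.05,-0.3,0],[0,0,-0.3,0],[0,0,-0.2,0],[0,0,0,0],[0,0,0,0]]
  ]
}}

```text
t: 31.75
tool_pos: [0.5141, 0.0566, 0.0287]
tool_rot: [-3.132, -0.243, 0.0]
contact_force: [1.3, 0.5, 0.7]
opening: 0.0387
```

{"op": "step_arm", "data": {
  "moves": [
    [[0,0,-0.1,0],[0,0,0,0],[0,0,0,0]]
  ]
}}

```text
t: 32.0
tool_pos: [0.5143, 0.0566, 0.0279]
tool_rot: [3.132, 0.243, 0.0]
contact_force: [-0.1, -0.1, 0.1]
opening: 0.0388
```

{"op": "step_arm", "data": {
  "moves": [
    [[0,0,0,0],[0,0,0,0],[0,0,0,0],[0,0,0,0],[0,0,1,0],[0,0,3,0],[0,0,4,0],[0,0,4,0],[0,0,0,0]]
  ],
  "grip": 0.25,
  "squeeze": 25
}}

```text
t: 32.75
tool_pos: [0.5198, 0.0565, 0.1585]
tool_rot: [3.13, 0.243, 0.026]
contact_force: [1.3, -0.2, 1.5]
opening: 0.0642
```

```bash
python3 cans.py s3 | grep -v color
```

```text
top 0.67 SILVER 11 n 156 mask z.023 [ 0.5769 -0.3059] [ 0.5784 -0.306 ]
top 0.65 SILVER 21 n 122 mask z.023 [0.4986 0.1137] [0.5092 0.112 ]
   pin [ 0.3504 -0.1922]
   pin [ 0.3805 -0.3912]
   pin [ 0.5694 -0.3077]
   pin [0.5017 0.1158]
   pin [ 0.4762 -0.449 ]
side 0.73 SILVER 13 n 417 mask z.023 [ 0.5767 -0.3179] [ 0.5773 -0.3103]
side 0.73 SILVER 14 n 156 mask z.023 [0.6618 0.0802] [0.6582 0.0719]
side 0.63 SILVER 12 n 167 mask z.023 [0.5011 0.1444] [0.5047 0.1448]
side 0.53 SILVER 12 n 213 mask z.023 [0.528  0.0792] [0.518  0.0811]
   pin [ 0.3737 -0.4017]
   pin [ 0.3486 -0.1999]
   pin [ 0.5714 -0.3143]
   pin [0.494  0.1432]
   pin [0.5226 0.0736]
   pin [ 0.6735 -0.3705]
33.05
```

{"op": "step_arm", "data": {
  "moves": [
    [[0.47,-2.81,0,-0.121],[0.47,-2.81,0,-0.121],[0.47,-2.81,0,-0.121],[0.47,-2.81,0,-0.121],[0.47,-2.81,0,-0.121],[0.47,-2.81,0,-0.121],[0.47,-2.81,0,-0.121],[0.47,-2.81,0,-0.121],[0.47,-2.81,0,-0.121],[0.47,-2.81,0,-0.121]]
  ]
}}

```text
t: 33.88
tool_pos: [0.5602, -0.2254, 0.1456]
tool_rot: [2.71, -1.59, -0.006]
contact_force: [0.6, 0.1, 0.8]
opening: 0.0641
```

{"op": "step_arm", "data": {
  "moves": [
    [[0.47,-2.81,-1,-0.12],[0.47,-2.81,-1,-0.12],[0.47,-2.81,-1,-0.12],[0,0,-1,0],[0,0,0,0],[0,0,0,0],[0,0,0,0]]
  ]
}}

```text
t: 34.47
tool_pos: [0.575, -0.3076, 0.1072]
tool_rot: [-2.389, 2.04, 0.002]
contact_force: [0.4, -0.6, -0.4]
opening: 0.0642
```

{"op": "step_arm", "data": {
  "moves": [
    [[0.25,-0.1,-3,0],[0,0,-3,0],[0,0,-2,0],[0,0,-1.4,0],[0,0,0,0],[0,0,0,0]]
  ]
}}

```text
t: 34.97
tool_pos: [0.5779, -0.309, 0.014]
tool_rot: [-2.389, 2.041, 0.001]
contact_force: [-0.0, 0.6, 0.9]
opening: 0.064
```

{"op": "step_arm", "data": {
  "moves": [
    [[0,0,0,0],[0,0,0,0],[0,0,0,0],[0,0,0,0],[0,0,0,0],[0,0,0,0]]
  ],
  "grip": 1
}}

```text
t: 35.47
tool_pos: [0.5794, -0.3107, 0.0165]
tool_rot: [-2.387, 2.041, -0.006]
contact_force: [-0.6, 1.9, 6.0]
opening: 0.0391
```

{"op": "step_arm", "data": {
  "moves": [
    [[0,0,0,0],[0,0,0,0],[0,0,0,0],[0,0,0,0],[0,0,0,0.12],[0,0,0,0.12],[0,0,0,0.12],[0,0,0,0.12],[0,0,0,0.12],[0,0,0,0.12]]
  ],
  "grip": 0.25
}}

```text
t: 36.3
tool_pos: [0.5774, -0.3096, 0.0133]
tool_rot: [-2.957, 1.061, 0.001]
contact_force: [0.5, 0.4, -0.1]
opening: 0.0638
```

{"op": "step_arm", "data": {
  "moves": [
    [[0,0,0,0.12],[0,0,0,0.12],[0,0,0,0.12],[0,0,0,0.12],[0,0,0,0.12],[0,0,0,0.12],[0,0,0,0.12],[0,0,0,0.013],[0,0,0,0]]
  ]
}}

```text
t: 37.05
tool_pos: [0.5776, -0.3096, 0.0135]
tool_rot: [-3.132, -0.244, 0.001]
contact_force: [0.5, 0.5, -0.1]
opening: 0.0639
```

{"op": "step_arm", "data": {
  "moves": [
    [[0,0,0,0],[0,0,0,0],[0,0,0,0],[0,0,0,0],[0,0,0,0],[0,0,0,0]]
  ],
  "grip": 1,
  "squeeze": 40
}}

```text
t: 37.55
tool_pos: [0.5779, -0.3098, 0.0139]
tool_rot: [3.132, 0.247, 0.0]
contact_force: [0.6, 0.3, -0.0]
opening: 0.0392
```

{"op": "step_arm", "data": {
  "moves": [
    [[0,0,3,0],[0,0,3,0],[-0.62,3.45,2.5,0],[-0.62,3.45,0,0],[-0.62,3.45,0,0],[-0.62,3.45,0,0],[-0.62,3.45,0,0],[-0.62,3.45,0,0],[-0.62,3.45,0,0],[-0.62,3.45,0,0]]
  ]
}}

```text
t: 38.38
tool_pos: [0.5275, -0.0332, 0.0977]
tool_rot: [-3.132, -0.247, 0.001]
contact_force: [0.8, 0.4, -0.5]
opening: 0.0391
```

{"op": "step_arm", "data": {
  "moves": [
    [[-0.62,3.45,0,0],[0,0,-1.5,0],[0,0,-1,0],[0,0,0,0],[0,0,0,0],[0,0,0,0]]
  ]
}}

```text
t: 38.88
tool_pos: [0.5224, -0.0013, 0.0731]
tool_rot: [3.132, 0.246, -0.0]
contact_force: [0.5, -0.5, -0.9]
opening: 0.0391
```

{"op": "step_arm", "data": {
  "moves": [
    [[0.05,0.2,-1,0],[0,0,-1,0],[0,0,0,0],[0,0,0,0]]
  ]
}}

```text
t: 39.22
tool_pos: [0.5217, 0.0015, 0.0516]
tool_rot: [-3.131, -0.247, 0.004]
contact_force: [-0.3, 0.0, -0.4]
opening: 0.0391
```

{"op": "step_arm", "data": {
  "moves": [
    [[0,0,-0.5,0],[0,0,-0.5,0],[0,0,-0.5,0],[0,0,0,0]]
  ]
}}

```text
t: 39.55
tool_pos: [0.5218, 0.0018, 0.0367]
tool_rot: [-3.131, -0.248, 0.003]
contact_force: [-0.7, 0.2, -0.9]
opening: 0.0389
```

{"op": "step_arm", "data": {
  "moves": [
    [[0.03,-0.05,-0.3,0],[0,0,-0.3,0],[0,0,-0.3,0],[0,0,0,0],[0,0,0,0]]
  ]
}}

```text
t: 39.97
tool_pos: [0.5228, 0.0012, 0.0288]
tool_rot: [-3.132, -0.248, 0.001]
contact_force: [-0.6, 0.0, -1.4]
opening: 0.0389
```

{"op": "step_arm", "data": {
  "moves": [
    [[0,0,-0.1,0],[0,0,0,0],[0,0,0,0]]
  ]
}}

```text
t: 40.22
tool_pos: [0.5231, 0.0011, 0.0281]
tool_rot: [3.132, 0.248, 0.0]
contact_force: [-0.3, -0.8, -0.1]
opening: 0.0387
```

{"op": "step_arm", "data": {
  "moves": [
    [[0,0,0,0],[0,0,0,0],[0,0,0,0],[0,0,0,0],[0,0,1,0],[0,0,3,0],[0,0,4,0],[0,0,4,0],[0,0,0,0]]
  ],
  "grip": 0.25,
  "squeeze": 60
}}

```text
t: 40.97
tool_pos: [0.5285, 0.0005, 0.1587]
tool_rot: [3.128, 0.248, 0.026]
contact_force: [1.3, -0.2, 1.3]
opening: 0.0643
```

{"op": "step_arm", "data": {
  "moves": [
    [[-0.5,-4,0,0],[-0.5,-4,0,0],[-0.5,-4,0,0],[-0.5,-4,0,0],[-0.5,-4,0,0],[0,0,0,0],[0,0,0,0]]
  ]
}}

```text
t: 41.55
tool_pos: [0.4978, -0.2008, 0.1487]
tool_rot: [3.132, 0.242, 0.001]
contact_force: [0.2, 0.8, 0.0]
opening: 0.0642
```

```bash
python3 cans.py s4 | grep -v color; python3 - <<'E'
import cv2,numpy as np
a=cv2.imread("pics/s4_top.png");b=cv2.imread("pics/s4_side.png")
f=lambda i,r0,c0:cv2.resize(i[r0:r0+130,c0:c0+130],None,fx=3,fy=3,interpolation=cv2.INTER_CUBIC)
cv2.imwrite("pics/s4.png",np.hstack([f(a,150,245),f(b,130,240)]))
E
```

```text
top 0.63 SILVER 12 n 143 mask z.023 [0.5249 0.0044] [0.5277 0.0016]
top 0.5 SILVER 12 n 110 mask z.023 [0.5037 0.114 ] [0.5086 0.1145]
   pin [ 0.3824 -0.4012]
   pin [ 0.4621 -0.4505]
   pin [0.4963 0.1046]
   pin [ 0.6703 -0.3794]
   pin [0.5188 0.0008]
   pin [0.5073 0.0551]
side 0.52 SILVER 12 n 180 mask z.023 [0.5236 0.0132] [0.5243 0.0264]
   pin [ 0.3717 -0.406 ]
   pin [ 0.3537 -0.1991]
   pin [ 0.4714 -0.4585]
   pin [0.5258 0.0073]
   pin [0.5187 0.0719]
41.85
```

View pics/s4.png

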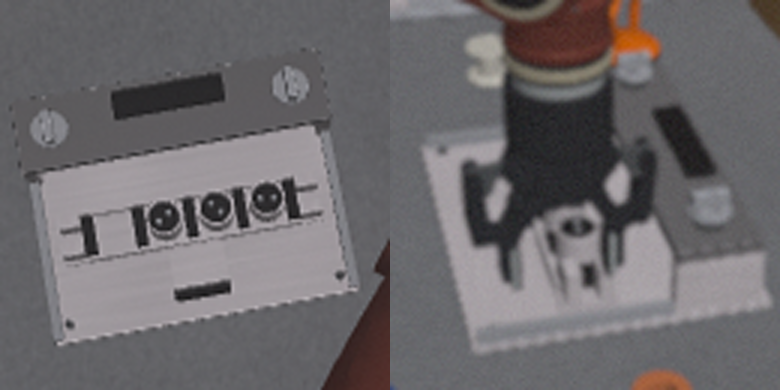

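The top view shows three cans upright in pockets at crop (165,218), (215,209) and (266,201). The carrier is out and no silver can is left on the bench. Next: grip the handle and push home.

{"op": "step_arm", "data": {
  "moves": [
    [[-0.88,3.4,0,0],[-0.88,3.4,0,0],[-0.88,3.4,0,0],[-0.88,3.4,0,0],[-0.88,3.4,0,0],[-0.88,3.4,0,0],[-0.88,3.4,0,0],[-0.88,3.4,0,0],[0,0,-1,0],[0,0,-1,0]]
  ],
  "grip": 0.74
}}

```text
t: 42.68
tool_pos: [0.4275, 0.0753, 0.1283]
tool_rot: [3.131, 0.256, 0.004]
contact_force: [-0.7, 0.4, -0.7]
opening: 0.0223
```

{"op": "step_arm", "data": {
  "moves": [
    [[0,0,-1,0],[0,0,-1,0],[0,0,-1,0],[0,0,0,0],[0,0,0,0]]
  ]
}}

```text
t: 43.1
tool_pos: [0.427, 0.0724, 0.0968]
tool_rot: [-3.132, -0.245, 0.004]
contact_force: [1.0, -0.8, 0.5]
opening: 0.0226
```

{"op": "step_arm", "data": {
  "moves": [
    [[0,0,-2,0],[0,0,-2,0],[0,0,-1.2,0],[0,0,-1,0],[0,0,0,0],[0,0,0,0]]
  ]
}}

```text
t: 43.6
tool_pos: [0.4278, 0.0729, 0.0362]
tool_rot: [-3.132, -0.247, 0.0]
contact_force: [0.3, -0.2, 0.8]
opening: 0.0224
```

{"op": "step_arm", "data": {
  "moves": [
    [[0,0,0,0],[0,0,0,0],[0,0,0,0],[0,0,0,0],[0,0,0,0]]
  ],
  "grip": 1
}}

```text
t: 44.02
tool_pos: [0.4285, 0.073, 0.0372]
tool_rot: [3.131, 0.248, 0.003]
contact_force: [-2.1, -0.4, 6.2]
opening: 0.0066
```

{"op": "step_arm", "data": {
  "moves": [
    [[0.3,0.046,0,0],[0.6,0.093,0,0],[0.8,0.124,0,0],[0.8,0.124,0,0],[0.8,0.124,0,0],[0.8,0.124,0,0],[0.8,0.124,0,0],[0.8,0.124,0,0],[0.8,0.124,0,0],[0.8,0.124,0,0]]
  ]
}}

```text
t: 44.85
tool_pos: [0.5016, 0.0842, 0.0372]
tool_rot: [3.131, 0.248, 0.001]
contact_force: [-3.8, -2.1, 7.9]
opening: 0.0068
```

{"op": "step_arm", "data": {
  "moves": [
    [[0.8,0.124,0,0],[0.8,0.124,0,0],[0.7,0.11,0,0],[0.6,0.093,0,0],[0.4,0.06,0,0],[0.3,0.045,0,0],[0.1,0.015,0,0],[0,0,0,0],[0,0,0,0]]
  ]
}}

```text
t: 45.6
tool_pos: [0.5358, 0.0895, 0.0372]
tool_rot: [3.13, 0.248, -0.01]
contact_force: [-12.6, -4.1, 15.5]
opening: 0.0068
```

{"op": "step_arm", "data": {
  "moves": [
    [[0.2,0.03,0,0],[0,0,0,0],[0,0,0,0]]
  ]
}}

```text
t: 45.85
tool_pos: [0.5358, 0.0895, 0.0372]
tool_rot: [3.13, 0.249, -0.018]
contact_force: [-20.7, -6.0, 21.1]
opening: 0.0071
```

{"op": "step_arm", "data": {
  "moves": [
    [[-0.3,-0.05,0,0],[0,0,0,0],[0,0,0,0]]
  ]
}}

```text
t: 46.1
tool_pos: [0.5358, 0.0895, 0.0373]
tool_rot: [3.131, 0.248, -0.004]
contact_force: [-7.6, -2.7, 10.6]
opening: 0.0064
```

{"op": "step_arm", "data": {
  "moves": [
    [[0,0,0,0],[0,0,0,0],[0,0,0,0],[0,0,0,0],[0,0,2,0],[0,0,3,0],[0,0,4,0],[0,0,3,0],[0,0,0,0],[0,0,0,0]]
  ],
  "grip": 0.7
}}

```text
t: 46.93
tool_pos: [0.5385, 0.0901, 0.1589]
tool_rot: [3.132, 0.248, 0.009]
contact_force: [-1.4, 0.5, -0.7]
opening: 0.0257
```

{"op": "step_arm", "data": {
  "moves": [
    [[0.62,1.4,0,0.121],[0.62,1.4,0,0.121],[0.62,1.4,0,0.121],[0.62,1.4,0,0.121],[0.62,1.4,0,0.121],[0.62,1.4,0,0.121],[0.62,1.4,0,0.121],[0.62,1.4,0,0.121],[0.62,1.4,0,0.121],[0.62,1.4,0,0.121]]
  ],
  "grip": 0.5
}}

```text
t: 47.77
tool_pos: [0.5976, 0.2305, 0.1532]
tool_rot: [-2.427, -1.991, 0.006]
contact_force: [-0.1, 0.1, 0.6]
opening: 0.0426
```

{"op": "step_arm", "data": {
  "moves": [
    [[0,0,0,0.12],[0,0,0,0.12],[0,0,0,0.12],[0,0,0,0],[0,0,0,0],[0,0,0,0]]
  ]
}}

```text
t: 48.27
tool_pos: [0.598, 0.2298, 0.1547]
tool_rot: [-2.042, -2.386, 0.003]
contact_force: [-0.4, 0.4, -0.5]
opening: 0.0428
```

{"op": "step_arm", "data": {
  "moves": [
    [[0,0,-2.5,0],[0,0,-2,0],[0,0,-1.2,0],[0,0,0,0],[0,0,0,0]]
  ]
}}

```text
t: 48.68
tool_pos: [0.598, 0.2298, 0.0981]
tool_rot: [-2.04, -2.387, 0.003]
contact_force: [-0.2, 0.0, 1.1]
opening: 0.0428
```

{"op": "step_arm", "data": {
  "moves": [
    [[0,0,0,0],[0,0,0,0],[0,0,0,0],[0,0,0,0],[0,0,0,0],[0,0,0,0]]
  ],
  "grip": 1
}}

```text
t: 49.18
tool_pos: [0.5997, 0.2296, 0.1003]
tool_rot: [2.039, 2.387, 0.002]
contact_force: [1.8, -3.3, 3.3]
opening: 0.0077
```

{"op": "step_arm", "data": {
  "moves": [
    [[0,0,-0.4,0],[0,0,-0.4,0],[0,0,-0.4,0],[0,0,-0.3,0],[0,0,0,0],[0,0,0,0]]
  ]
}}

```text
t: 49.68
tool_pos: [0.6001, 0.2297, 0.0907]
tool_rot: [2.038, 2.388, 0.001]
contact_force: [-12.0, -8.6, 29.4]
opening: 0.0078
```

{"op": "step_arm", "data": {
  "moves": [
    [[-0.15,0,0.15,0],[0,0,0,-0.1],[0,0,0,-0.12],[0,0,0,-0.12],[0,0,0,-0.12],[0,0,0,-0.12]]
  ]
}}

```text
t: 50.18
tool_pos: [0.5998, 0.2289, 0.0909]
tool_rot: [2.639, 1.696, 0.005]
contact_force: [-4.6, -9.6, 20.6]
opening: 0.0081
```

{"op": "step_arm", "data": {
  "moves": [
    [[0,0,0,-0.12],[0,0,0,-0.12],[0,0,0,-0.12],[0,0,0,-0.12],[0,0,0,-0.12],[0,0,0,-0.12],[0,0,0,-0.12],[0,0,0,-0.12],[0,0,0,-0.04],[0,0,0,0]]
  ]
}}

```text
t: 51.02
tool_pos: [0.5988, 0.2281, 0.0908]
tool_rot: [3.129, 0.23, 0.004]
contact_force: [-6.7, -11.5, 24.0]
opening: 0.0076
```

{"op": "step_arm", "data": {
  "moves": [
    [[0,0,0.3,0],[0,0,0.3,0],[0,0,0.2,0],[0,0,0,0],[0,0,0,0]]
  ]
}}

```text
t: 51.43
tool_pos: [0.5986, 0.228, 0.0948]
tool_rot: [3.129, 0.231, 0.005]
contact_force: [1.1, -9.4, 7.1]
opening: 0.0081
```

{"op": "step_arm", "data": {
  "moves": [
    [[0,0,0,0],[0,0,0,0],[0,0,0,0],[0,0,0,0],[0,0,2,0],[0,0,3,0],[0,0,3,0],[0,0,0,0]]
  ],
  "grip": 0.5
}}

```text
t: 52.1
tool_pos: [0.6004, 0.2315, 0.181]
tool_rot: [-3.13, -0.233, -0.017]
contact_force: [0.6, 0.1, 2.4]
opening: 0.0423
```

{"op": "step_arm", "data": {
  "moves": [
    [[0.39,-2.57,-0.1,0.121],[0.39,-2.57,-0.1,0.121],[0.39,-2.57,-0.1,0.121],[0.39,-2.57,-0.1,0.121],[0.39,-2.57,-0.1,0.121],[0.39,-2.57,-0.1,0.121],[0.39,-2.57,-0.1,0.121],[0.39,-2.57,-0.1,0.121],[0.39,-2.57,-0.1,0.121],[0.39,-2.57,-0.1,0.121]]
  ]
}}

```text
t: 52.93
tool_pos: [0.6359, -0.0277, 0.1628]
tool_rot: [-2.438, -1.98, -0.0]
contact_force: [0.5, -0.3, -0.6]
opening: 0.043
```

{"op": "step_arm", "data": {
  "moves": [
    [[0,0,0,0.122],[0,0,0,0.122],[0,0,0,0.123],[0,0,0,0],[0,0,0,0],[0,0,0,0]]
  ]
}}

```text
t: 53.43
tool_pos: [0.636, -0.0266, 0.1631]
tool_rot: [-2.046, -2.383, 0.0]
contact_force: [-0.1, -0.0, -0.0]
opening: 0.0429
```

{"op": "step_arm", "data": {
  "moves": [
    [[0.1,-0.1,-2.5,0],[0,0,-2.5,0],[0,0,-1.5,0],[0,0,0,0],[0,0,0,0]]
  ]
}}

```text
t: 53.85
tool_pos: [0.6363, -0.0277, 0.0974]
tool_rot: [-2.043, -2.384, 0.002]
contact_force: [0.2, 0.1, 1.0]
opening: 0.0426
```

{"op": "step_arm", "data": {
  "moves": [
    [[0,0,0,0],[0,0,0,0],[0,0,0,0],[0,0,0,0],[0,0,0,0],[0,0,0,0]]
  ],
  "grip": 1
}}

```text
t: 54.35
tool_pos: [0.6383, -0.0278, 0.1]
tool_rot: [2.042, 2.384, 0.004]
contact_force: [2.0, 1.6, 3.7]
opening: 0.0081
```

{"op": "step_arm", "data": {
  "moves": [
    [[0,0,-0.4,0],[0,0,-0.4,0],[0,0,-0.4,0],[0,0,-0.2,0],[0,0,0,0],[0,0,0,0]]
  ]
}}

```text
t: 54.85
tool_pos: [0.6386, -0.0279, 0.0905]
tool_rot: [2.042, 2.385, 0.002]
contact_force: [-9.4, 3.2, 25.7]
opening: 0.0078
```

{"op": "step_arm", "data": {
  "moves": [
    [[-0.05,0,0.05,0],[0,0,0,-0.1],[0,0,0,-0.12],[0,0,0,-0.12],[0,0,0,-0.12],[0,0,0,-0.12]]
  ]
}}

```text
t: 55.35
tool_pos: [0.6384, -0.0282, 0.0906]
tool_rot: [2.643, 1.693, 0.004]
contact_force: [-7.9, 1.5, 23.2]
opening: 0.0078
```

{"op": "step_arm", "data": {
  "moves": [
    [[0,0,0,-0.12],[0,0,0,-0.12],[0,0,0,-0.12],[0,0,0,-0.12],[0,0,0,-0.12],[0,0,0,-0.12],[0,0,0,-0.12],[0,0,0,-0.12],[0,0,0,-0.04],[0,0,0,0]]
  ]
}}

```text
t: 56.18
tool_pos: [0.638, -0.0285, 0.0906]
tool_rot: [3.132, 0.225, 0.003]
contact_force: [-9.4, 1.6, 24.2]
opening: 0.0075
```

{"op": "step_arm", "data": {
  "moves": [
    [[0,0,0.3,0],[0,0,0.3,0],[0,0,0.2,0],[0,0,0,0],[0,0,0,0]]
  ]
}}

```text
t: 56.6
tool_pos: [0.6377, -0.0285, 0.0944]
tool_rot: [3.132, 0.227, 0.004]
contact_force: [1.4, 0.2, 6.6]
opening: 0.0078
```

{"op": "step_arm", "data": {
  "moves": [
    [[0,0,0,0],[0,0,0,0],[0,0,0,0],[0,0,0,0],[0,0,2,0],[0,0,3,0],[0,0,3,0],[0,0,0,0]]
  ],
  "grip": 0.5
}}

```text
t: 57.27
tool_pos: [0.64, -0.0286, 0.1802]
tool_rot: [3.131, 0.227, 0.016]
contact_force: [1.1, -0.5, 1.6]
opening: 0.0424
```

{"op": "step_arm", "data": {
  "moves": [
    [[-2,-3,0.5,0],[-2,-3,0.5,0],[-2,-3,0.5,0],[-2,-3,0.5,0],[-2,-3,0.5,0],[-2,-3,0.5,0],[-1,-3,0,0],[-1,-3,0,0],[0,0,0,0],[0,0,0,0]]
  ]
}}

```text
t: 58.1
tool_pos: [0.4957, -0.2692, 0.2024]
tool_rot: [-3.133, -0.223, 0.001]
contact_force: [-0.2, -0.1, 0.1]
opening: 0.0423
```

```bash
python3 - <<'E'
from h import *
a=viewer.get_image("top");b=viewer.get_image("side")
f=lambda i,r0,c0:cv2.resize(i[r0:r0+130,c0:c0+130],None,fx=3,fy=3,interpolation=cv2.INTER_CUBIC)
cv2.imwrite("pics/s5.png",np.hstack([f(a,150,245),f(b,130,240)]))
o=readout.get_obs();print(o["t"],o["tool_pos"],o["contact_force"])
E
```

```text
58.2 [ 0.49650305 -0.26746025  0.20239185] [-0.62203908  0.38126279  0.42867509]
```

View pics/s5.png

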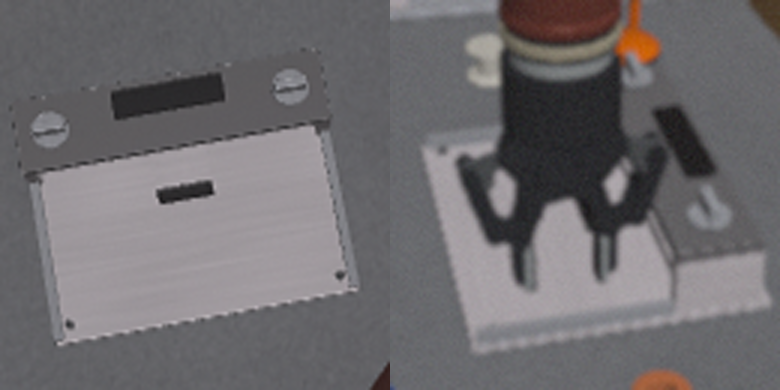

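```bash
python3 -c "
from station import ctrl;print(ctrl.finish_job())"
```

```text
the job is handed in; nothing more can be done
None
```

The job was handed in at about 58 s of the 210 s allowed; `finish_job` gave no verdict.

**What I did:** I released both fasteners and pulled the carrier out against its stop. I stood the three silver cans in the pockets at y = +28, -28 and -84 mm, pushed the carrier home against its stop, and locked both fasteners again. The blue, red and yellow look-alikes were left alone.

**Last checks:**
- **Cans:** the top picture before the push showed all three standing in their pockets. The arm partly hid the side view of them then. The cans cannot be seen under the head, so I did not re-check them after the push.
- **Carrier:** pushing harder (up to about 21 N) moved it no further, and the last picture shows the handle back at its home position.
- **Fasteners:** each tool turn was about 1.57 rad, and each fastener rose about 4 mm when let up, from bottomed into its catch. The last picture shows both wings lying along the fixture's y.
- **Arm:** it is clear of everything, with a contact force near zero.

No check failed. The side camera's fixture fit was less certain than the top's, about 3 mm off along most edges. Gripping the fasteners confirmed the top fit to about 1–2 mm.

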